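# Open the tile jig, fit the spacer in the gap and hold the tile flush

### The job

Swing the jig's hand lever from its home notch to the notch marked by the raised diamond-shaped stud, which draws the clamp bar back, and leave it there. Then pick up the upright dark steel spacer block, lower it all the way down into the one gap between bar and tile that is wide enough for it (in front of the middle of the shortest tile), and with it push that tile back until it sits flush against the fence. Finish still gripping the spacer upright and pressing the tile firmly on the fence; do not let go, and leave the other two tiles and everything else on the bench where they are.

Things in the scene. Friction and masses are not known exactly. Their poses are not given: they have to be found in the camera images.
- jig: Fixed metal tile jig, dark base plate 160 x 200 mm; its top (bay floor) is at height 10 mm. Origin on the bench under the middle; x points from clamp bar to fence, y along the fence toward the lever, z up. Three bays at y = -60, 0, +60 mm, 55 mm wide between 8 mm high ribs, hold one white tile each, in any order.
- fence: The jig's fence: fixed steel wall 190 mm long behind the tiles, face at jig x = +55 mm, top at height 36 mm. Its origin and axes coincide with the jig's.
- bar_face (a point): Middle of the clamp bar's face that looks at the tiles, at height 20 mm. The bar is steel, 172 mm along the jig's y, 20 mm thick, top at height 30 mm. This face is at jig x = -31 mm with the lever at 0 and goes to -x by 12.5 mm per rad of lever: x = -41 mm at the marked notch.
- lever (a joint): Lever angle (rad) about a vertical axis, counter-clockwise seen from above. 0 = home notch; 0.8 = notch marked by a raised dark 18 mm diamond-shaped stud outside the notched rim; 1.3 = unmarked last notch (wrong). Starts at 0 to 0.2. No click: friction (about 2 N at the knob) leaves it where it is let go; within 0.1 rad counts as in the notch.
- lever_knob (a point): Middle of the lever's upright round black knob, 18 mm diameter, from height 38 to 84 mm; this point is at height 61 mm, 80 mm from the pivot. Below 38 mm is the flat lever arm. Best pinched from above and led round the arc.
- lever_pivot (a point): Point on the lever's vertical pivot axis, at the height of the knob's middle (fixed to the jig at x = -30, y = +125 mm). With the lever at q the knob lies from here along the jig's x axis turned counter-clockwise by 0.3 + q rad.
- spacer (a point): Centre of the loose dark steel spacer block, upright on the bench right of the jig, 18 (its x) x 36 (its y) x 80 mm (its z, up), about 0.2 kg. Used upright with the 18 mm across the gap (its x along the jig's x, either way round). Gripped across the 18 mm with the fingertips 25 mm or more above its foot, the fingers clear bar and tiles when the foot is on the bay floor.
- spacer_foot (a point): Centre of the spacer's underside (40 mm below its centre).
- tile_short (a point): Centre of the shortest white ceramic tile, 70 mm along the jig's x, 52 along y, 16 thick, lying loose on the bay floor (top at height 26 mm), about 0.15 kg, axes along the jig's. Starts 4 to 5 mm off the fence; flush on the fence its centre is at jig x = +20 mm. With the lever in the marked notch its gap to the bar is 21 to 22 mm before pushing.
- tile_mid (a point): Centre of the middle white tile, 82 x 52 x 16 mm. With the lever in the marked notch its gap to the bar is only 13 to 14 mm: too narrow. Leave it.
- tile_long (a point): Centre of the longest white tile, 85 x 52 x 16 mm. With the lever in the marked notch its gap to the bar is only 10 to 11 mm: too narrow. Leave it.
- dish: Bystander: open glass dish, 80 mm diameter, 16 mm high, in front of the jig. Origin under its centre.
- jar: Bystander: amber specimen jar with white cap, 52 mm diameter, 75 mm high. Origin under its centre.
- marker: Bystander: black marker pen standing on its end, 21 mm diameter, 130 mm high. Origin under its centre.
- slidebox: Bystander: grey slide box 80 x 100 x 34 mm. Origin under its centre.
- beaker: Bystander: glass beaker, 68 mm diameter, 90 mm high. Origin under its centre.
- forceps: Bystander: steel forceps lying behind the jig, 120 mm long, 8 mm high. Origin under the middle.
There are look-alikes about, which are no part of the job. Of the things shaped like the part that bears spacer, the dark steel one is meant.

How it is judged:
By the outcome, as a careful person would: the job done as asked, in the order asked, and still so for the second after the job is handed in, while the arm keeps its last pose, push and grip.
It also fails if it takes over 54 s, if anything falls off the work surface, if the arm or the gripper's body presses on something with over 40 N, if the wrist force passes 120 N, or if a joint passes its speed limit or range.

### The arm

A 7-joint arm with a two-finger parallel gripper is mounted at the origin on the work surface. World frame = base frame: x ahead of the robot, y to its left, z up, the work surface at z = 0. Lengths are in mm, angles in rad, forces in N, time in s.
With the tool pointing down it reaches from about 400 to 875 mm from the base axis. Payload 19.3 kg.
Tool frame: the origin (TCP) lies between the finger pads; the fingertips stand ctrl.tip_extent ahead of it and the grasp point (between the pads) lies 8 mm behind it (ctrl.tip_extent is the distance from the TCP to the fingertips, in mm); z points along the fingers, x is the direction in which the jaws open and shut, and the axes are right-handed (so a half turn about z gives the same grasp; the last joint's range is limited). The gripper opens to 85 mm and grips with 20 to 120 N. Pads are 22 mm wide; open, the fingers measure 114 mm over their backs; the gripper's body (76 mm by 85 mm) begins 54 mm behind the grasp point. The pads swing forward as they close: fully open they stand 13 mm farther back than shut.
Start: joints at [1.278, 0.521, -0.036, 1.599, 0.021, 1.021, -0.113], TCP at [138.073, -609.55, 242.291] pointing down, gripper open.
Joint ranges: [-2.91, 2.91], [-0.3, 2.13], [-1.5, 1.42], [0.17, 2.43], [-1.26, 4.41], [0.16, 1.93], [-2.52, 2.52]. Speed limits (rad/s): [1.89, 1.89, 2.39, 2.39, 3.01, 3.01, 3.01].

### API

Orientations are given as [roll, pitch, yaw] about the fixed x, y, z axes, in that order (R = Rz(yaw) Ry(pitch) Rx(roll)).
In Python, from bench import status, imaging, ctrl gives the robot as it stands.
- The arm moves only by the shell command python3 -m crank 'ROWS'. ROWS is JSON, a list of rows, each an object with "delta_pos": the shift along the tool's x, y, z in units of 0.025 m (1.0 is 0.025 m), a list of three; "spin": the turn about the tool's z in units of 90 degrees (1.0 is 90 degrees); "claw": the opening, from -1 (shut) to 1 (fully open). In form: [{"delta_pos": [tx, ty, tz], "spin": spin, "claw": claw}, ...]. A call has 1 to 8 rows; each row shifts and turns the commanded pose from where the row before left it, along the tool's axes as they then stand; what a row does not reach is not made up. A row lasts 1/10 s, in which the tool goes at most 50 mm and 8.59 degrees, less where a joint would pass 70% of its speed; a pose out of reach is approached as far as the arm can. A call with a number of a shift or a turn outside -1 to 1 is refused whole. A call with a gripper value outside its range is refused whole. The fingers move at their own pace and stop on an object; the grip force is fixed at half the most. Time passes only in rows, so rows that do not move let the fingers close. It gives the time, the measured TCP pose, the force and the opening at its end, in the units of the state.
- status.get_obs(): the state, without advancing time (a new reading comes with each control period).
- imaging.grab_frame(name): name is "scene" or "side" or "wrist"; returns a dict with "img" (400x640x3 uint8, red, green, blue), "K" (3x3 intrinsics, pixels), "cam_to_world" (4x4, takes a point from camera to world coordinates); the wrist camera has in their place "tool_from_camera" (4x4, takes a point from camera to tool coordinates, whose origin is the TCP and whose axes are the tool frame's). Camera axes: x right, y down, z forward; pixel columns grow to the right and rows downward; lengths in mm; the calibration is good to about 2 mm. A picture is of the moment at which its call begins: read the wrist's pose just before it. There is no depth.
- ctrl.sign_off(): hands the job in, once; it reports no verdict.
The state is a dict: "time_s": time; "joint_positions": joint angles; "dq": joint speeds; "tau": joint torques, N m; "tool_pos": TCP position; "tcp_rot": TCP orientation; "contact_force": force on the tool from outside, world axes, zero at the start; "moment": the same for the moment, N m; "finger_gap": finger opening in mm.
Only numpy, scipy, OpenCV 4.12 (cv2) and the standard library are available. Lean on these libraries where they do the work, as an engineer would, in place of code of your own. Each camera call takes 0.05 s, during which the arm holds its last target.

## Working session

There is one attempt and no reset: what is moved stays moved. The work goes in short steps, Python scripts to look and compute and a shell command to move; the robot and the scene stay as the last step left them, time stands still between calls to the robot, and variables do not carry over. Pictures are saved under pics/ and viewed, and the job is handed in when it is done.

```bash
mkdir -p pics; ls; python3 - <<'E'
from bench import status, imaging, ctrl
import cv2,numpy as np
print(status.get_obs(), ctrl.tip_extent)
for n in ["scene","side","wrist"]:
    f=imaging.grab_frame(n)
    cv2.imwrite(f"pics/a_{n}.png",f["img"][:,:,::-1])
    np.savez(f"pics/a_{n}.npz",**f)
    print(n,f["K"].tolist(),[v.round(3).tolist() for k,v in f.items() if k not in("img","K")])
E
```

```text
pics
{'time_s': 0.0, 'joint_positions': array([ 1.27781155,  0.52201635, -0.03631647,  1.59996441,  0.02123271,
        1.02110371, -0.11274906]), 'dq': array([-1.14138539e-03, -2.62725161e-03,  3.24593980e-04, -1.54124917e-04,
        1.15108126e-03,  1.87834769e-03, -3.76770270e-05]), 'tau': array([ 4.81211446e-04, -9.27105904e+01,  1.97970405e+00, -3.69942892e+01,
        1.77244894e-02,  8.28851829e-03, -1.21704225e-04]), 'tool_pos': array([ 137.97571692, -609.26719455,  241.74000972]), 'tcp_rot': array([ 3.14148141e+00,  1.10057043e-03, -1.34796381e+00]), 'contact_force': array([0.45989049, 1.27141589, 0.70662293]), 'moment': array([0.03948206, 0.00352216, 0.0227704 ]), 'finger_gap': 85.5023244910061} 11.0
scene [[450.6186658435206, 0.0, 326.1738889211887], [0.0, 450.6186658435206, 201.9664618841148], [0.0, 0.0, 1.0]] [[[0.726, 0.584, -0.363, 958.321], [0.688, -0.617, 0.382, -369.4], [-0.001, -0.527, -0.85, 944.651], [0.0, 0.0, 0.0, 1.0]]]
side [[382.24497081597485, 0.0, 320.0370863792405], [0.0, 382.24497081597485, 198.5614170911567], [0.0, 0.0, 1.0]] [[[-0.979, -0.137, 0.151, 379.174], [-0.204, 0.63, -0.749, 911.483], [0.008, -0.764, -0.645, 831.747], [0.0, 0.0, 0.0, 1.0]]]
wrist [[286.42958506843047, 0.0, 316.8342131862043], [0.0, 286.42958506843047, 201.96943297612145], [0.0, 0.0, 1.0]] [[[1.0, -0.0, -0.001, 0.564], [0.0, 0.945, 0.327, -85.975], [0.001, -0.327, 0.945, -132.203], [0.0, 0.0, 0.0, 1.0]]]
```

View pics/a_scene.png

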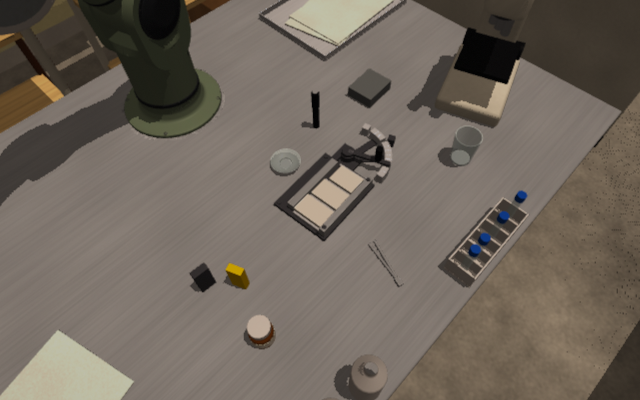

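View pics/a_side.png

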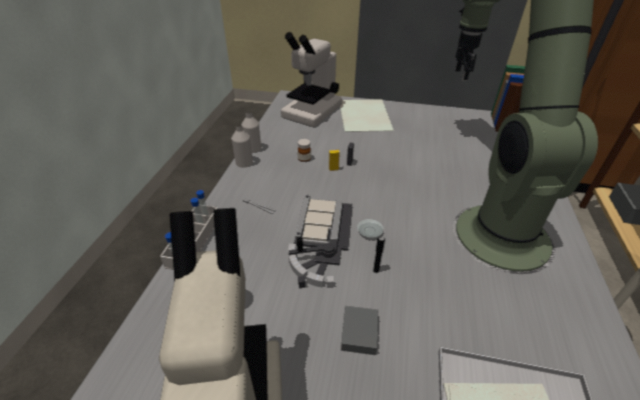

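View pics/a_wrist.png

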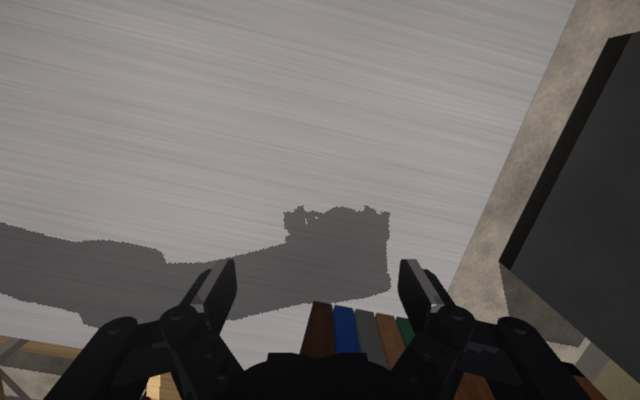

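```bash
cat > h.py <<'E'
import numpy as np,cv2
from bench import status, imaging, ctrl
from scipy.spatial.transform import Rotation as R
def ray(K,T,u,v):
    d=T[:3,:3]@np.linalg.inv(K)@np.array([u,v,1.0]); return T[:3,3],d
def onz(K,T,u,v,z):
    o,d=ray(K,T,u,v); return (o+d*(z-o[2])/d[2])
def proj(K,T,p):
    c=np.linalg.inv(T)@np.append(p,1); q=K@c[:3]; return q[:2]/q[2]
def load(n):
    f=np.load(n); return f
def wristT(f,o):
    T=np.eye(4); T[:3,:3]=R.from_euler('xyz',o['tcp_rot']).as_matrix(); T[:3,3]=o['tool_pos']
    return T@f['tool_from_camera']
def snap(name,tag):
    o=status.get_obs(); f=imaging.grab_frame(name)
    T=f['cam_to_world'] if 'cam_to_world' in f else wristT(f,o)
    cv2.imwrite(f"pics/{tag}.png",f["img"][:,:,::-1]); np.savez(f"pics/{tag}.npz",img=f["img"],K=f["K"],cam_to_world=T)
    return f["img"],f["K"],T
E
python3 - <<'E'
import cv2
i=cv2.imread('pics/a_scene.png')
cv2.imwrite('pics/b1.png',cv2.resize(i[110:250,260:420],None,fx=5,fy=4.28*5/4.28,interpolation=cv2.INTER_CUBIC)[:600,:800])
cv2.imwrite('pics/b2.png',cv2.resize(i[250:300,180:260],None,fx=8,fy=8,interpolation=cv2.INTER_CUBIC))
i=cv2.imread('pics/a_side.png')
cv2.imwrite('pics/b3.png',cv2.resize(i[140:300,270:400],None,fx=3.7,fy=3.7,interpolation=cv2.INTER_CUBIC))
E
```

```text
(no output)
```

View pics/b1.png

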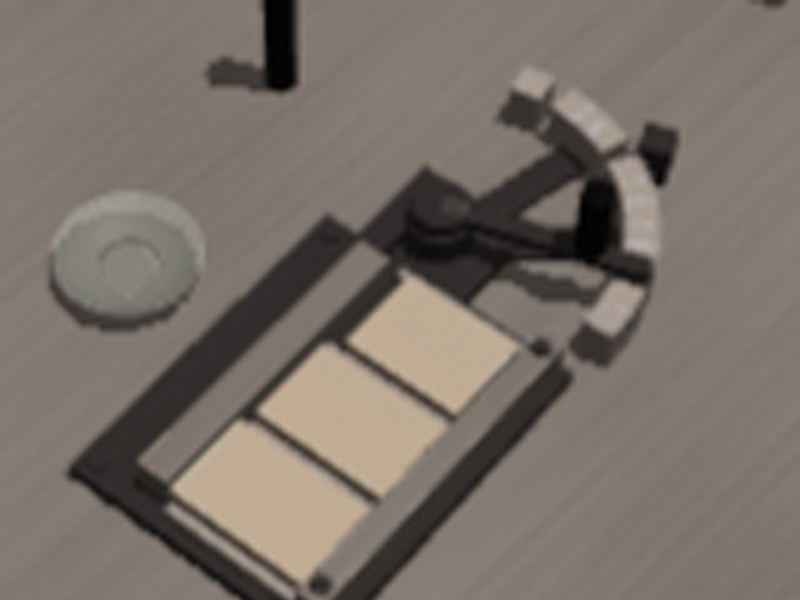

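View pics/b2.png

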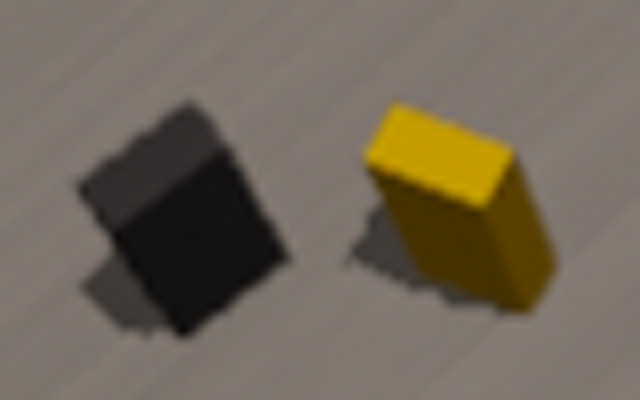

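View pics/b3.png

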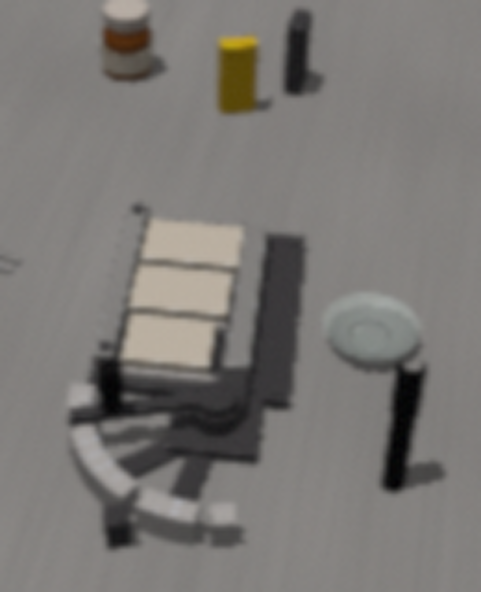

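```bash
python3 - <<'E'
from h import *
f=load('pics/a_scene.npz');K,T=f['K'],f['cam_to_world']
P=lambda u,v,z:onz(K,T,u,v,z)[:2]
a=P(260+75/5,110+470/5,10);b=P(260+328/5,110+217/5,10)
d=b-a;print(a,b,np.linalg.norm(d)); y=d/np.linalg.norm(d);x=np.array([y[1],-y[0]])
yaw=np.arctan2(x[1],x[0]);print('yaw',yaw)
c=(a+b)/2+80*x;print('jig',c)
J=lambda px,py:c+x*px+y*py
print('piv',J(-30,125),'img',P(260+450/5,110+205/5,45))
kt=P(260+598/5,110+183/5,84);kb=P(260+595/5,110+245/5,38);print('knob',kt,kb)
v=(kt-J(-30,125));print(np.linalg.norm(v),np.arctan2(v[1],v[0])-yaw-.3)
s=[P(180+u/8,250+w/8,80) for u,w in[(190,100),(78,185),(118,230),(230,150)]]
s=np.array(s);print(s,s.mean(0));
for i in range(4):
  e=s[(i+1)%4]-s[i];print(np.linalg.norm(e),np.arctan2(e[1],e[0]))
E
```

```text
[472.44136207 -39.599765  ] [454.95817877 157.65988506] 198.0329044377204
yaw 0.08839932101561068
jig [543.38739632  66.09279876]
piv [502.46900734 187.95618721] img [513.302139  185.8349458]
knob [575.82509133 221.33293289] [579.81906666 221.33883969]
80.59232104027758 0.03860174190525484
[[ 505.64222189 -264.38726652]
 [ 503.53072527 -299.08668277]
 [ 520.84638663 -299.64284007]
 [ 524.27249336 -266.07734384]] [ 513.57295679 -282.2985333 ]
34.76360030547518 -1.6315724560314773
17.32459060023764 -0.03210770645197586
33.73989840187814 1.4690763357845948
18.706773546420546 3.0511235528267746
```

```bash
cat > plan.py <<'E'
import sys,json,numpy as np
from h import *
# plan x y z yaw [claw]
def plan(tgt,yaw,claw,n=None,start=None):
    o=status.get_obs(); p=np.array(o['tool_pos']); Rm=R.from_euler('xyz',o['tcp_rot']).as_matrix()
    rows=[]
    tgt=np.array(tgt,float)
    y0=np.arctan2(Rm[1,0],Rm[0,0]); dy=(yaw-y0+np.pi)%(2*np.pi)-np.pi
    # shift in tool frame; count rows
    spin=-dy/(np.pi/2)
    for _ in range(60):
        d=Rm.T@(tgt-p)/25
        k=max(np.abs(d).max()/0.95,abs(spin)/0.09)
        if max(np.abs(d).max()*25,abs(spin)*90)<0.3: break
        k=max(1,int(np.ceil(k)))
        st=np.round(d/k,2); sp=round(spin/k,3)
        rows.append(dict(delta_pos=[float(a) for a in st],spin=float(sp),claw=claw))
        p=p+Rm@st*25; Rm=Rm@R.from_euler('z',sp*np.pi/2).as_matrix(); spin-=sp
    for i in range(0,len(rows),8): print(json.dumps(rows[i:i+8]))
if __name__=="__main__":
    a=[float(v) for v in sys.argv[1:]]
    plan(a[:3],a[3],a[4] if len(a)>4 else 1)
E
python3 plan.py 480 -330 242 0.09; python3 - <<'E'
from h import *
f=load('pics/a_scene.npz');K,T=f['K'],f['cam_to_world']
P=lambda u,v,z:onz(K,T,u,v,z)[:2]
print('marker',P(316,127,0),'stud',P(260+658/5,110+130/5,30),'dish',P(285.5,162,10),'yellow',P(180+440/8,250+155/8,80))
E
```

```text
[{"delta_pos": [-0.46, -0.93, 0.0], "spin": -0.054, "claw": 1}, {"delta_pos": [-0.36, -0.91, 0.0], "spin": -0.051, "claw": 1}, {"delta_pos": [-0.29, -0.93, 0.0], "spin": -0.051, "claw": 1}, {"delta_pos": [-0.2, -0.9, 0.0], "spin": -0.047, "claw": 1}, {"delta_pos": [-0.13, -0.91, 0.0], "spin": -0.047, "claw": 1}, {"delta_pos": [-0.06, -0.91, 0.0], "spin": -0.048, "claw": 1}, {"delta_pos": [0.01, -0.92, 0.0], "spin": -0.047, "claw": 1}, {"delta_pos": [0.07, -0.91, 0.0], "spin": -0.048, "claw": 1}]
[{"delta_pos": [0.14, -0.91, 0.0], "spin": -0.047, "claw": 1}, {"delta_pos": [0.21, -0.89, 0.0], "spin": -0.048, "claw": 1}, {"delta_pos": [0.27, -0.87, 0.0], "spin": -0.047, "claw": 1}, {"delta_pos": [0.34, -0.85, 0.0], "spin": -0.048, "claw": 1}, {"delta_pos": [0.4, -0.82, 0.0], "spin": -0.047, "claw": 1}, {"delta_pos": [0.46, -0.79, 0.0], "spin": -0.048, "claw": 1}, {"delta_pos": [0.65, -0.95, 0.0], "spin": -0.059, "claw": 1}, {"delta_pos": [0.74, -0.88, 0.0], "spin": -0.059, "claw": 1}]
[{"delta_pos": [0.81, -0.81, 0.0], "spin": -0.06, "claw": 1}, {"delta_pos": [0.89, -0.73, 0.0], "spin": -0.059, "claw": 1}]
marker [367.36679639 211.52624494] stud [551.92150083 307.29934834] dish [399.03138467  66.15654689] yellow [ 564.76065082 -229.63588201]
```

```bash
python3 -m crank '[{"delta_pos": [-0.46, -0.93, 0.0], "spin": -0.05, "claw": 1}, {"delta_pos": [-0.36, -0.91, 0.0], "spin": -0.05, "claw": 1}, {"delta_pos": [-0.29, -0.93, 0.0], "spin": -0.05, "claw": 1}, {"delta_pos": [-0.2, -0.9, 0.0], "spin": -0.05, "claw": 1}, {"delta_pos": [-0.13, -0.9, 0.0], "spin": -0.05, "claw": 1}, {"delta_pos": [-0.06, -0.9, 0.0], "spin": -0.05, "claw": 1}, {"delta_pos": [0.0, -0.9, 0.0], "spin": -0.05, "claw": 1}, {"delta_pos": [0.07, -0.9, 0.0], "spin": -0.05, "claw": 1}]'
python3 -m crank '[{"delta_pos": [0.14, -0.9, 0.0], "spin": -0.05, "claw": 1}, {"delta_pos": [0.2, -0.9, 0.0], "spin": -0.05, "claw": 1}, {"delta_pos": [0.27, -0.87, 0.0], "spin": -0.05, "claw": 1}, {"delta_pos": [0.34, -0.85, 0.0], "spin": -0.05, "claw": 1}, {"delta_pos": [0.4, -0.8, 0.0], "spin": -0.05, "claw": 1}, {"delta_pos": [0.46, -0.8, 0.0], "spin": -0.05, "claw": 1}, {"delta_pos": [0.65, -0.95, 0.0], "spin": -0.06, "claw": 1}, {"delta_pos": [0.74, -0.88, 0.0], "spin": -0.05, "claw": 1}]'
python3 plan.py 560 130 250 0.09
```

```text
time_s: 0.95
tool_pos: [285.3, -489.5, 242.3]
tcp_rot: [3.142, 0.0, -0.713]
contact_force: [0.6, 0.6, 0.1]
finger_gap: 85.4
time_s: 1.75
tool_pos: [432.6, -362.4, 242.3]
tcp_rot: [3.142, -0.0, -0.069]
contact_force: [0.1, -0.4, -0.1]
finger_gap: 85.4
[{"delta_pos": [0.17, -0.91, -0.01], "spin": -0.005, "claw": 1}, {"delta_pos": [0.18, -0.91, -0.01], "spin": -0.005, "claw": 1}, {"delta_pos": [0.18, -0.91, -0.01], "spin": -0.005, "claw": 1}, {"delta_pos": [0.19, -0.9, -0.01], "spin": -0.005, "claw": 1}, {"delta_pos": [0.2, -0.9, -0.01], "spin": -0.005, "claw": 1}, {"delta_pos": [0.2, -0.9, -0.02], "spin": -0.004, "claw": 1}, {"delta_pos": [0.21, -0.9, -0.01], "spin": -0.005, "claw": 1}, {"delta_pos": [0.22, -0.9, -0.02], "spin": -0.004, "claw": 1}]
[{"delta_pos": [0.22, -0.9, -0.01], "spin": -0.005, "claw": 1}, {"delta_pos": [0.23, -0.9, -0.02], "spin": -0.004, "claw": 1}, {"delta_pos": [0.24, -0.89, -0.01], "spin": -0.005, "claw": 1}, {"delta_pos": [0.24, -0.89, -0.02], "spin": -0.004, "claw": 1}, {"delta_pos": [0.25, -0.89, -0.01], "spin": -0.005, "claw": 1}, {"delta_pos": [0.26, -0.89, -0.02], "spin": -0.004, "claw": 1}, {"delta_pos": [0.26, -0.89, -0.01], "spin": -0.005, "claw": 1}, {"delta_pos": [0.27, -0.88, -0.02], "spin": -0.004, "claw": 1}]
[{"delta_pos": [0.27, -0.88, -0.01], "spin": -0.005, "claw": 1}, {"delta_pos": [0.28, -0.88, -0.02], "spin": -0.004, "claw": 1}, {"delta_pos": [0.29, -0.88, -0.01], "spin": -0.005, "claw": 1}, {"delta_pos": [0.29, -0.88, -0.02], "spin": -0.004, "claw": 1}, {"delta_pos": [0.3, -0.88, -0.01], "spin": -0.005, "claw": 1}, {"delta_pos": [0.3, -0.87, -0.02], "spin": -0.004, "claw": 1}]
```

```bash
python3 -m crank '[{"delta_pos": [0.2, -0.9, 0], "spin": 0, "claw": 1}, {"delta_pos": [0.2, -0.9, 0], "spin": 0, "claw": 1}, {"delta_pos": [0.2, -0.9, 0], "spin": 0, "claw": 1}, {"delta_pos": [0.2, -0.9, 0], "spin": 0, "claw": 1}]'
python3 -c "
from h import *
snap('wrist','c_sp')"
python3 -m crank '[{"delta_pos": [0.2, -0.9, 0], "spin": -0.01, "claw": 1}, {"delta_pos": [0.2, -0.9, 0], "spin": -0.01, "claw": 1}, {"delta_pos": [0.2, -0.9, 0], "spin": -0.01, "claw": 1}, {"delta_pos": [0.2, -0.9, 0], "spin": -0.01, "claw": 1}, {"delta_pos": [0.2, -0.9, 0], "spin": -0.01, "claw": 1}, {"delta_pos": [0.2, -0.9, 0], "spin": -0.01, "claw": 1}, {"delta_pos": [0.2, -0.9, 0], "spin": -0.01, "claw": 1}, {"delta_pos": [0.2, -0.9, 0], "spin": -0.01, "claw": 1}]'
python3 plan.py 560 130 250 0.09
```

```text
time_s: 2.15
tool_pos: [458.8, -273.9, 242.3]
tcp_rot: [-3.142, -0.0, -0.072]
contact_force: [1.3, 0.1, -0.5]
finger_gap: 85.2
time_s: 3.0
tool_pos: [502.1, -94.9, 242.3]
tcp_rot: [-3.142, -0.0, 0.054]
contact_force: [0.8, 0.1, -0.1]
finger_gap: 85.4
[{"delta_pos": [0.28, -0.89, -0.03], "spin": -0.002, "claw": 1}, {"delta_pos": [0.28, -0.88, -0.03], "spin": -0.002, "claw": 1}, {"delta_pos": [0.29, -0.88, -0.03], "spin": -0.002, "claw": 1}, {"delta_pos": [0.29, -0.88, -0.03], "spin": -0.002, "claw": 1}, {"delta_pos": [0.29, -0.88, -0.03], "spin": -0.003, "claw": 1}, {"delta_pos": [0.29, -0.88, -0.03], "spin": -0.002, "claw": 1}, {"delta_pos": [0.3, -0.88, -0.03], "spin": -0.003, "claw": 1}, {"delta_pos": [0.3, -0.88, -0.03], "spin": -0.002, "claw": 1}]
[{"delta_pos": [0.3, -0.88, -0.03], "spin": -0.003, "claw": 1}, {"delta_pos": [0.31, -0.88, -0.04], "spin": -0.002, "claw": 1}]
```

View pics/c_sp.png

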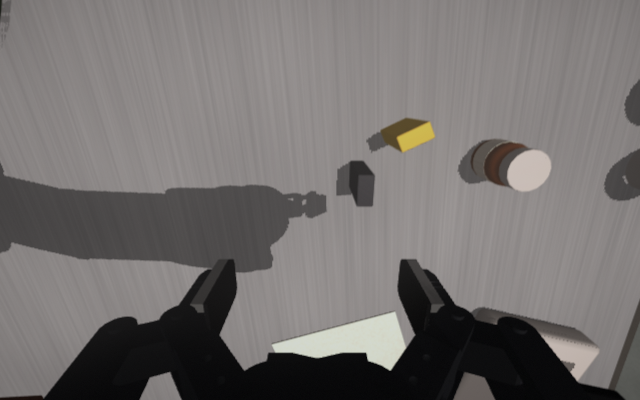

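```bash
python3 -m crank '[{"delta_pos": [0.3, -0.9, 0], "spin": 0, "claw": 1}, {"delta_pos": [0.3, -0.9, 0], "spin": 0, "claw": 1}, {"delta_pos": [0.3, -0.9, 0], "spin": -0.02, "claw": 1}, {"delta_pos": [0.3, -0.9, 0], "spin": 0, "claw": 1}, {"delta_pos": [0.3, -0.9, 0], "spin": 0, "claw": 1}, {"delta_pos": [0.3, -0.9, 0], "spin": 0, "claw": 1}, {"delta_pos": [0.3, -0.9, 0], "spin": 0, "claw": 1},{"delta_pos": [0.3, -0.9, 0], "spin": 0, "claw": 1}]'
python3 -c "
from h import *
snap('wrist','c_jig');import cv2
i=cv2.imread('pics/c_jig.png');cv2.imwrite('pics/c_jig2.png',cv2.resize(i,None,fx=1.25,fy=1.25,interpolation=cv2.INTER_CUBIC))"

```

```text
time_s: 3.8
tool_pos: [549.2, 88.9, 242.3]
tcp_rot: [-3.142, -0.0, 0.084]
contact_force: [0.4, -0.8, 0.1]
finger_gap: 85.1
```

View pics/c_jig2.png

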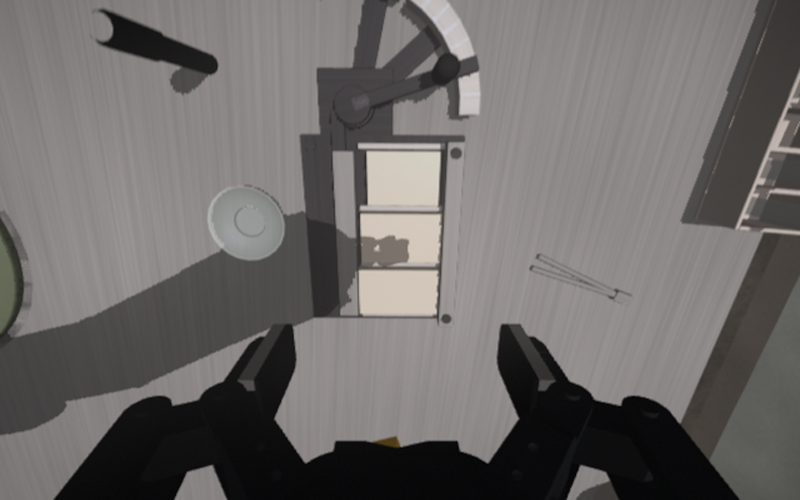

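```bash
python3 - <<'E'
import cv2
i=cv2.imread('pics/c_jig.png')
cv2.imwrite('pics/d1.png',cv2.resize(i[95:265,230:390],None,fx=3.5,fy=3.5,interpolation=cv2.INTER_CUBIC))
cv2.imwrite('pics/d2.png',cv2.resize(i[0:115,240:400],None,fx=5,fy=5,interpolation=cv2.INTER_CUBIC))
E
```

```text
(no output)
```

View pics/d1.png

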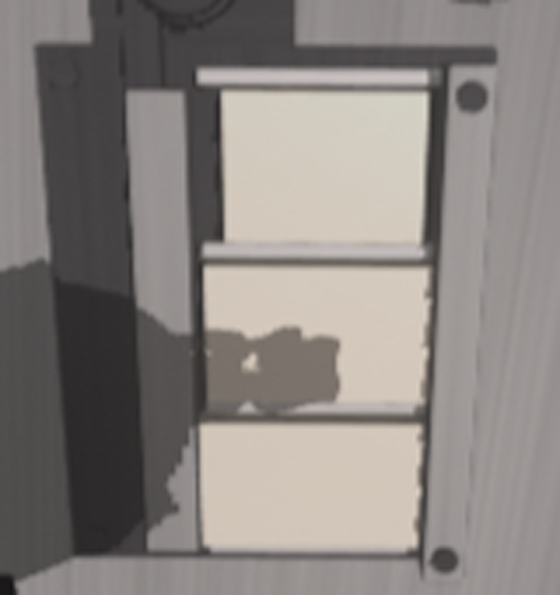

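View pics/d2.png

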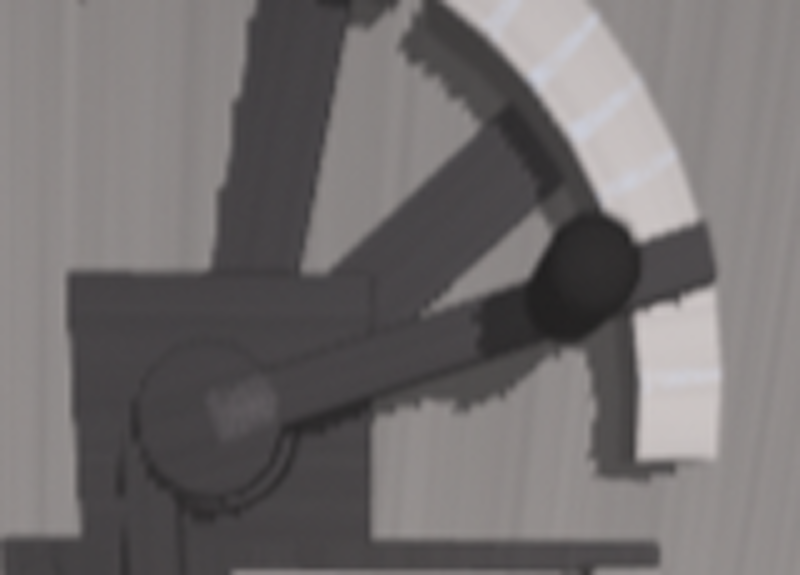

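```bash
cat > m1.py <<'E'
from h import *
f=load('pics/c_jig.npz');K,T=f['K'],f['cam_to_world']
A=lambda u,v,z:onz(K,T,230+u/3.5,95+v/3.5,z)[:2]
TL,TR,BL=A(38,46,10),A(496,48,10),A(77,553,10)
print('TL,TR,BL',TL,TR,BL,np.linalg.norm(TR-TL),np.linalg.norm(TL-BL))
print('fence yaw',(lambda e:np.arctan2(-e[0],e[1]))(A(447,67,36)-A(427,575,36)), 'plate',(lambda e:np.arctan2(-e[0],e[1]))(TL-BL),(lambda e:np.arctan2(e[1],e[0]))(TR-TL))
c=(TR+BL)/2;print('c',c)
yaw=0.088
x=np.array([np.cos(yaw),np.sin(yaw)]);y=np.array([-x[1],x[0]])
loc=lambda p:np.round([(p-c)@x,(p-c)@y],1)
for n,u,v,z in [('fence top',447,67,36),('fence bot',427,575,36),('tileTL',222,90,26),('TR',430,92,26),('BR',425,245,26),('BL',224,242,26),('barTL',126,90,30),('barTR',184,90,30),('TLc',38,46,10)]:
    print(n,loc(A(u,v,z)))
k=onz(K,T,240+595/5,258/5,84)[:2];pv=c+x*-30+y*125;v=k-pv
print('knob',k,loc(k),np.linalg.norm(v),np.arctan2(v[1],v[0])-yaw-.3)
E
python3 m1.py
```

```text
TL,TR,BL [452.73079905 159.36880332] [610.53827506 171.98280715] [468.1707656  -37.52284882] 158.31081004351964 197.49611452070513
fence yaw 0.0893671317369842 plate 0.07825844018432439 0.07976327824680761
c [539.35452033  67.22997916]
fence top [59.9 92.8]
fence bot [ 60.1 -93.7]
tileTL [-13.8  85.4]
TR [55.9 84.4]
BR [56.  32.5]
BL [-14.7  33.9]
barTL [-45.3  85.7]
barTR [-26.1  85.7]
TLc [-78.2  99.4]
knob [578.22818296 220.10455962] [ 52.2 148.9] 85.55518130542742 -0.017287960314956885
```

```bash
python3 plan.py 578 220.5 120 0.085
```

```text
[{"delta_pos": [0.26, -0.83, 0.82], "spin": 0.0, "claw": 1}, {"delta_pos": [0.26, -0.83, 0.82], "spin": 0.0, "claw": 1}, {"delta_pos": [0.26, -0.83, 0.82], "spin": 0.0, "claw": 1}, {"delta_pos": [0.27, -0.83, 0.82], "spin": 0.001, "claw": 1}, {"delta_pos": [0.26, -0.83, 0.82], "spin": 0.0, "claw": 1}, {"delta_pos": [0.26, -0.82, 0.81], "spin": 0.001, "claw": 1}]
```

```bash
python3 -m crank '[{"delta_pos": [0.26, -0.83, 0.8], "spin": 0.0, "claw": 1}, {"delta_pos": [0.26, -0.83, 0.8], "spin": 0.0, "claw": 1}, {"delta_pos": [0.26, -0.83, 0.8], "spin": 0.0, "claw": 1}, {"delta_pos": [0.26, -0.83, 0.8], "spin": 0.0, "claw": 1}, {"delta_pos": [0.26, -0.83, 0.8], "spin": 0.0, "claw": 1}, {"delta_pos": [0.26, -0.83, 0.8], "spin": 0.0, "claw": 1}]'
python3 -c "
from h import *
i,K,T=snap('wrist','e1');print(proj(K,T,[578,220.5,84]))"
```

```text
time_s: 4.45
tool_pos: [577.7, 215.9, 121.4]
tcp_rot: [-3.141, 0.0, 0.084]
contact_force: [-0.5, 0.3, 0.2]
finger_gap: 85.5
[315.41742999 232.60247939]
```

View pics/e1.png

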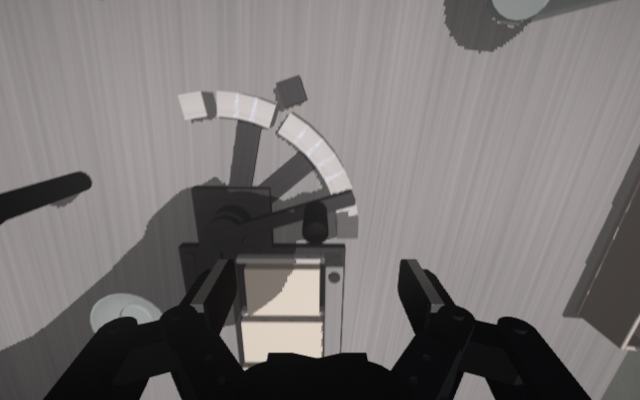

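```bash
python3 -m crank '[{"delta_pos": [0.01, -0.18, 0.8], "spin": 0.0, "claw": 1}, {"delta_pos": [0, 0, 0.8], "spin": 0.0, "claw": 0.5}, {"delta_pos": [0, 0, 0.8], "spin": 0.0, "claw": 0}, {"delta_pos": [0, 0, 0.05], "spin": 0.0, "claw": -0.5}, {"delta_pos": [0, 0, 0], "spin": 0.0, "claw": -1}, {"delta_pos": [0, 0, 0], "spin": 0.0, "claw": -1}, {"delta_pos": [0, 0, 0], "spin": 0.0, "claw": -1}, {"delta_pos": [0, 0, 0], "spin": 0.0, "claw": -1}]'
```

```text
time_s: 5.3
tool_pos: [576.6, 218.6, 62.0]
tcp_rot: [3.141, 0.002, 0.082]
contact_force: [-10.4, -3.6, 4.7]
finger_gap: 16.4
```

```bash
python3 -m crank '[{"delta_pos": [0, 0, 0], "spin": 0.0, "claw": -1}, {"delta_pos": [0, 0, 0], "spin": 0.0, "claw": -1}]'
python3 - <<'E'
from h import *
i,K,T=snap('wrist','e2')
p=np.array([503.4,188.9])
t=status.get_obs()['tool_pos'][:2]; print(t)
v=t-p;a0=np.arctan2(v[1],v[0]);r=np.linalg.norm(v);print(r,a0)
a1=.386+.8
yaw=status.get_obs()['tcp_rot'][2]
N=10;prev=t
for k in range(1,N+1):
    a=a0+(a1-a0)*k/N; q=p+80*np.array([np.cos(a),np.sin(a)]); d=q-prev;prev=q
    print(np.round([d@[np.cos(yaw),np.sin(yaw)]/25,d@[np.sin(yaw),-np.cos(yaw)]/25],2),q.round(1))
E
```

```text
time_s: 5.5
tool_pos: [576.5, 218.6, 62.0]
tcp_rot: [3.141, 0.002, 0.082]
contact_force: [-10.4, -3.1, 4.9]
finger_gap: 16.4
[576.57989228 218.61789369]
78.98385809677274 0.3857485089324241
[-0.05 -0.25] [574.9 224.8]
[-0.11 -0.23] [571.8 230.4]
[-0.12 -0.22] [568.2 235.8]
[-0.14 -0.21] [564.3 240.8]
[-0.16 -0.2 ] [559.9 245.5]
[-0.17 -0.19] [555.2 249.8]
[-0.19 -0.17] [550.2 253.8]
[-0.2  -0.16] [544.9 257.3]
[-0.21 -0.14] [539.3 260.4]
[-0.22 -0.12] [533.4 263. ]
```

View pics/e2.png

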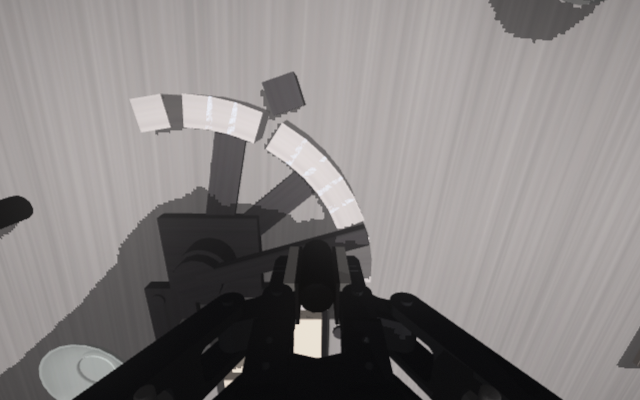

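```bash
python3 -m crank '[{"delta_pos": [-0.05, -0.24, 0], "spin": 0.0, "claw": -1}, {"delta_pos": [-0.1, -0.23, 0], "spin": 0.0, "claw": -1}, {"delta_pos": [-0.12, -0.22, 0], "spin": 0.0, "claw": -1}, {"delta_pos": [-0.14, -0.21, 0], "spin": 0.0, "claw": -1}, {"delta_pos": [-0.16, -0.2, 0], "spin": 0.0, "claw": -1}]'
python3 -m crank '[{"delta_pos": [0,0, 0], "spin": 0.0, "claw": -1}]'
```

```text
time_s: 6.05
tool_pos: [562.0, 244.7, 62.2]
tcp_rot: [3.141, -0.002, 0.081]
contact_force: [7.0, 5.5, -1.7]
finger_gap: 16.6
time_s: 6.15
tool_pos: [561.1, 246.2, 62.1]
tcp_rot: [-3.141, -0.001, 0.082]
contact_force: [-2.9, 1.0, 3.8]
finger_gap: 16.3
```

```bash
python3 -m crank '[{"delta_pos": [-0.17, -0.19, 0], "spin": 0.0, "claw": -1}, {"delta_pos": [-0.19, -0.17, 0], "spin": 0.0, "claw": -1}, {"delta_pos": [-0.2, -0.16, 0], "spin": 0.0, "claw": -1}, {"delta_pos": [-0.21, -0.14, 0], "spin": 0.0, "claw": -1}, {"delta_pos": [-0.22, -0.12, 0], "spin": 0.0, "claw": -1},{"delta_pos": [0,0, 0], "spin": 0.0, "claw": -1},{"delta_pos": [0,0, 0], "spin": 0.0, "claw": -1}]'
python3 - <<'E'
from h import *
i,K,T=snap('wrist','e3')
p=np.array([503.4,188.9])
v=status.get_obs()['tool_pos'][:2]-p;print(np.linalg.norm(v),np.arctan2(v[1],v[0])-.386)
E
```

```text
time_s: 6.85
tool_pos: [536.5, 267.3, 62.4]
tcp_rot: [-3.134, -0.005, 0.084]
contact_force: [11.1, 21.6, -8.6]
finger_gap: 16.1
85.15664483793486 0.7852018689057384
```

View pics/e3.png

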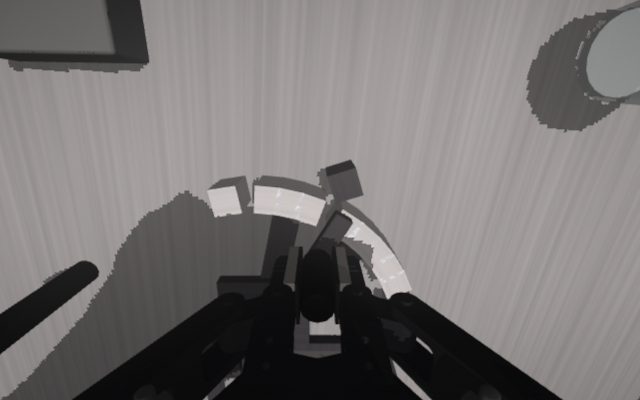

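```bash
python3 -m crank '[{"delta_pos": [0,0, 0], "spin": 0.0, "claw": -0.4},{"delta_pos": [0,0, 0], "spin": 0.0, "claw": 0},{"delta_pos": [0,0, 0], "spin": 0.0, "claw": 0}]'
python3 - <<'E'
from h import *
i,K,T=snap('wrist','e4');snap('side','e4s');snap('scene','e4c')
cv2.imwrite('pics/e4z.png',cv2.resize(cv2.imread('pics/e4.png')[130:330,190:430],None,fx=3,fy=3,interpolation=cv2.INTER_CUBIC))
E
```

```text
time_s: 7.2
tool_pos: [535.0, 262.4, 61.3]
tcp_rot: [3.141, -0.0, 0.081]
contact_force: [0.2, -0.2, -0.8]
finger_gap: 42.8
```

View pics/e4z.png

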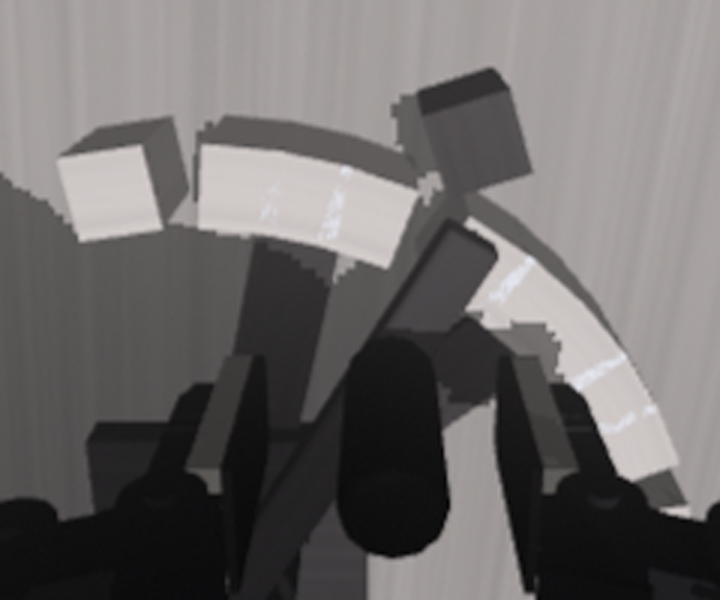

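```bash
python3 - <<'E'
from h import *
f=load('pics/e4.npz');K,T=f['K'],f['cam_to_world']
A=lambda u,v,z:onz(K,T,190+u/3,130+v/3,z)[:2]
p=np.array([503.4,188.9])
for n,u,v,z in [('knobtop',395,502,84),('knobbot',385,370,38),('levertip',475,237,38),('levertip36',475,237,34),('studtop',480,155,30),('notchL',405,230,30),('notchR',475,265,30)]:
    q=A(u,v,z);d=q-p;print(n,q,np.linalg.norm(d),np.arctan2(d[1],d[0])-.386)
E
python3 - <<'E'
import cv2
cv2.imwrite('pics/e4cz.png',cv2.resize(cv2.imread('pics/e4c.png')[110:230,280:420],None,fx=5,fy=5,interpolation=cv2.INTER_CUBIC))
E
```

```text
knobtop [538.69353325 262.97166712] 82.05026117516849 0.7401426180506635
knobbot [537.67954989 259.81117463] 78.7621878044363 0.7345042524105453
levertip [552.61331735 290.07059657] 112.50528972071336 0.732056306177357
levertip36 [553.20379076 288.62003227] 111.46525203084205 0.7215998854064433
studtop [552.77149907 304.33303851] 125.54812343911397 0.7806352051381299
notchL [539.49482813 287.53218572] 105.02925628904283 0.8339800171044128
notchR [554.50869998 281.07241152] 105.39379801130531 0.6785122740603001
```

View pics/e4cz.png

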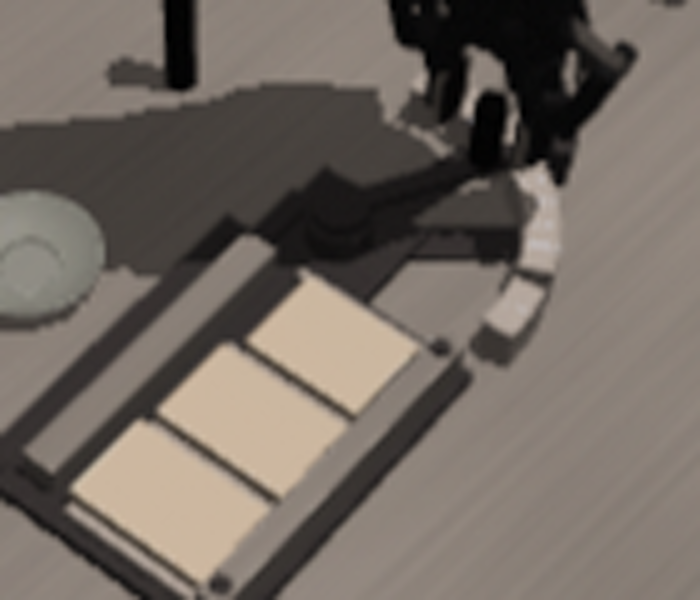

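```bash
python3 -m crank '[{"delta_pos": [-0.1,0, 0], "spin": 0.0, "claw": 0},{"delta_pos": [0,0, 0], "spin": 0.0, "claw": -0.4},{"delta_pos": [0,0, 0], "spin": 0.0, "claw": -0.7},{"delta_pos": [0,0, 0], "spin": 0.0, "claw": -1},{"delta_pos": [0,0, 0], "spin": 0.0, "claw": -1},{"delta_pos": [0,0, 0], "spin": 0.0, "claw": -1}]'
python3 -m crank '[{"delta_pos": [0,0, 0], "spin": 0.0, "claw": -0.4},{"delta_pos": [0,0, 0], "spin": 0.0, "claw": 0},{"delta_pos": [0,0, 0], "spin": 0.0, "claw": 0}]'
python3 - <<'E'
from h import *
i,K,T=snap('wrist','e5')
cv2.imwrite('pics/e5z.png',cv2.resize(cv2.imread('pics/e5.png')[130:330,190:430],None,fx=3,fy=3,interpolation=cv2.INTER_CUBIC))
E
```

```text
time_s: 7.95
tool_pos: [532.9, 262.9, 61.4]
tcp_rot: [-3.141, -0.001, 0.081]
contact_force: [2.9, 2.8, 6.3]
finger_gap: 16.7
time_s: 8.25
tool_pos: [532.2, 262.0, 60.8]
tcp_rot: [3.141, 0.001, 0.081]
contact_force: [-0.4, 0.7, 0.2]
finger_gap: 42.6
```

View pics/e5z.png

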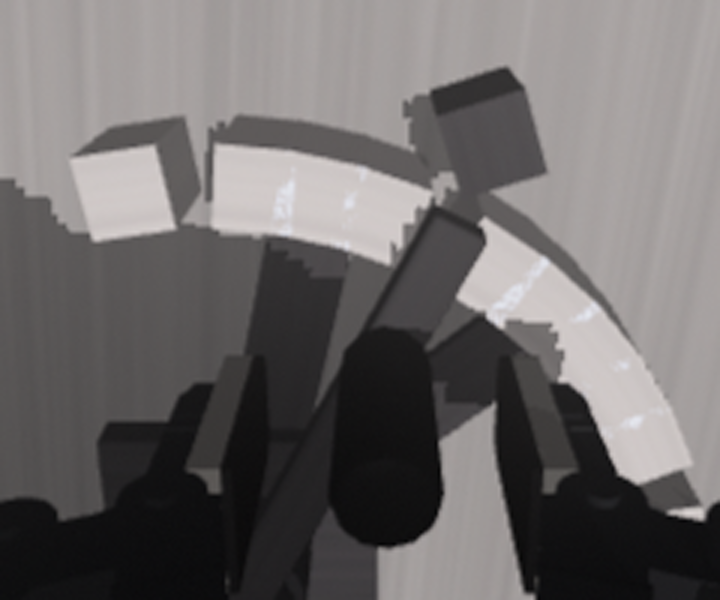

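```bash
python3 - <<'E'
from h import *
f=load('pics/e5.npz');K,T=f['K'],f['cam_to_world']
A=lambda u,v,z:onz(K,T,190+u/3,130+v/3,z)[:2]
p=np.array([503.4,188.9])
for n,u,v,z in [('knobtop',387,493,84),('levertip',460,222,38),('studtop',495,152,30),('rimL in',391,265,30),('rimL out',433,190,30),('rimR in',455,298,30),('rimR out',487,222,30)]:
    q=A(u,v,z);d=q-p;print(n,q,np.linalg.norm(d),np.arctan2(d[1],d[0])-.386)
E
```

```text
knobtop [534.51375231 264.48702921] 81.74022613058689 0.7943060105094618
levertip [546.4867618  292.67013753] 112.3597369417059 0.7912440483859057
studtop [552.70840194 304.90560786] 126.0500676616909 0.7828817356992114
rimL in [534.45346258 279.48486329] 95.75977754659156 0.8545405086906844
rimL out [541.40423915 296.17905702] 113.81176682592898 0.8443351003707599
rimR in [548.31634321 273.19291037] 95.51320655486717 0.6952073727094202
rimR out [552.90810033 290.34929346] 112.88494648441859 0.73078799266459
```

```bash
python3 -m crank '[{"delta_pos": [0,0, -0.6], "spin": 0.0, "claw": 0},{"delta_pos": [0,0, -0.9], "spin": 0.0, "claw": 0},{"delta_pos": [0,0, -0.9], "spin": 0.0, "claw": 0},{"delta_pos": [0,0, -0.9], "spin": 0.0, "claw": 1},{"delta_pos": [0,0.9, -0.9], "spin": 0.0, "claw": 1},{"delta_pos": [0,0.9, -0.5], "spin": 0.0, "claw": 1},{"delta_pos": [0,0.9, 0], "spin": 0.0, "claw": 1},{"delta_pos": [0,0.9, 0], "spin": 0.0, "claw": 1}]'
python3 -m crank '[{"delta_pos": [0,0.5, 0], "spin": 0.0, "claw": 1},{"delta_pos": [0,0, 0], "spin": 0.0, "claw": 1}]'
python3 - <<'E'
from h import *
i,K,T=snap('wrist','f1')
cv2.imwrite('pics/f1z.png',cv2.resize(cv2.imread('pics/f1.png'),None,fx=1.25,fy=1.25,interpolation=cv2.INTER_CUBIC))
E
```

```text
time_s: 9.1
tool_pos: [540.0, 171.9, 180.2]
tcp_rot: [-3.141, -0.001, 0.081]
contact_force: [0.4, 0.0, -0.3]
finger_gap: 85.2
time_s: 9.3
tool_pos: [541.1, 158.6, 179.2]
tcp_rot: [3.141, -0.0, 0.079]
contact_force: [0.7, 1.4, -0.0]
finger_gap: 85.9
```

View pics/f1z.png

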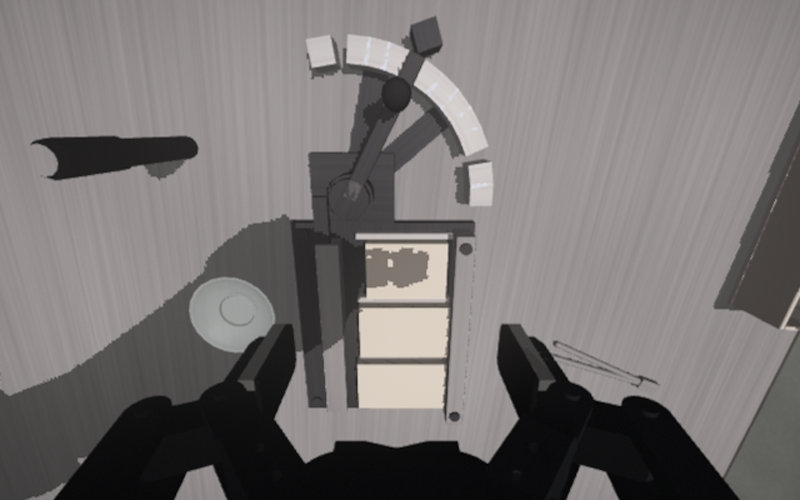

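```bash
python3 - <<'E'
import cv2
i=cv2.imread('pics/f1.png')
cv2.imwrite('pics/f1y.png',cv2.resize(i[170:340,225:390],None,fx=4.8,fy=3.5,interpolation=cv2.INTER_CUBIC))
E
```

```text
(no output)
```

View pics/f1y.png

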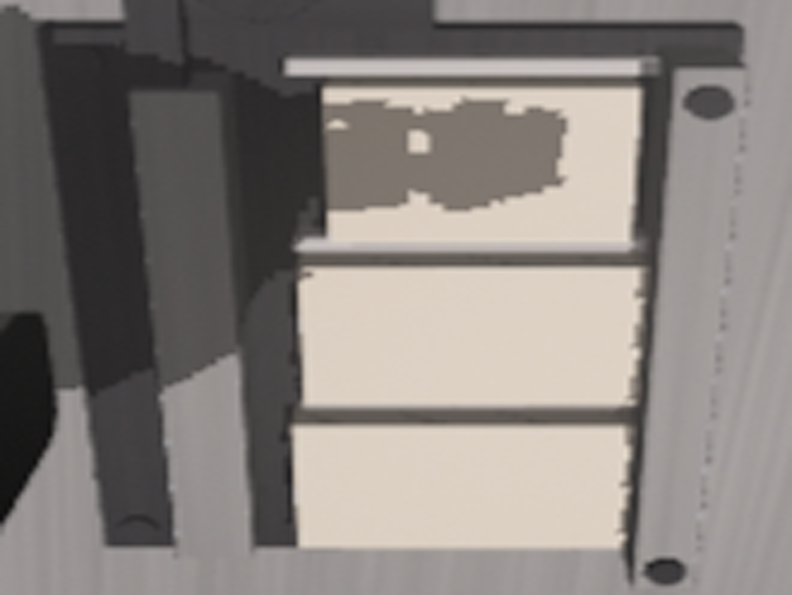

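```bash
python3 - <<'E'
from h import *
f=load('pics/f1.npz');K,T=f['K'],f['cam_to_world']
A=lambda u,v,z:onz(K,T,225+u/4.8,170+v/3.5,z)[:2]
c=np.array([544,67.]);yaw=.086
x=np.array([np.cos(yaw),np.sin(yaw)]);y=np.array([-x[1],x[0]])
loc=lambda p:np.round([(p-c)@x,(p-c)@y],1)
P={}
for n,u,v,z in [('bar top R',222,92,30),('bar mid R',234,250,30),('bar R',254,545,30),('tileTL',322,86,26),('tileBL',324,240,26),('tileTR',641,86,26),('tileBR',634,240,26),('fenceT',676,68,36),('fenceB',630,580,36),('plateTL',40,24,10),('plateTR',742,24,10)]:
    P[n]=A(u,v,z);print(n,P[n].round(1),loc(P[n]))
e=P['fenceT']-P['fenceB'];print('yaw fence',np.arctan2(-e[0],e[1]))
e=P['bar top R']-P['bar R'];print('yaw bar',np.arctan2(-e[0],e[1]))
E
```

```text
bar top R [496.4 148.2] [-40.4  85. ]
bar mid R [500.5  96.6] [-40.8  33.2]
bar R [509.  -17.6] [-42.1 -81.2]
tileTL [517.5 150.4] [-19.2  85.4]
tileBL [520.5  99.6] [-20.6  34.5]
tileTR [586.7 155.9] [50.2 84.9]
tileBR [591.5 105.2] [50.6 34. ]
fenceT [591.5 164.9] [55.8 93.4]
fenceB [604.8 -19.7] [ 53.2 -91.6]
plateTL [452.2 160.3] [-83.5 100.9]
plateTR [609.7 172.7] [74.5 99.7]
yaw fence 0.07189728964320954
yaw bar 0.075724702118001
```

```bash
python3 plan.py 513 -282 180 -0.07 | cut -c1-220
```

```text
[{"delta_pos": [-0.13, 0.92, -0.0], "spin": 0.005, "claw": 1}, {"delta_pos": [-0.13, 0.92, -0.0], "spin": 0.005, "claw": 1}, {"delta_pos": [-0.12, 0.93, -0.0], "spin": 0.005, "claw": 1}, {"delta_pos": [-0.11, 0.93, -0.0]
[{"delta_pos": [-0.08, 0.93, -0.0], "spin": 0.005, "claw": 1}, {"delta_pos": [-0.07, 0.93, -0.0], "spin": 0.005, "claw": 1}, {"delta_pos": [-0.06, 0.93, -0.0], "spin": 0.005, "claw": 1}, {"delta_pos": [-0.05, 0.93, -0.01
[{"delta_pos": [-0.02, 0.93, -0.0], "spin": 0.005, "claw": 1}, {"delta_pos": [-0.01, 0.93, -0.01], "spin": 0.005, "claw": 1}, {"delta_pos": [0.0, 0.94, -0.0], "spin": 0.006, "claw": 1}]
```

```bash
python3 -m crank '[{"delta_pos": [-0.13, 0.93, 0], "spin": 0, "claw": 1}, {"delta_pos": [-0.13, 0.93, 0], "spin": 0.01, "claw": 1}, {"delta_pos": [-0.12, 0.93, 0], "spin": 0, "claw": 1}, {"delta_pos": [-0.11, 0.93, 0], "spin": 0.01, "claw": 1}, {"delta_pos": [-0.1, 0.93, 0], "spin": 0, "claw": 1}, {"delta_pos": [-0.1, 0.93, 0], "spin": 0.01, "claw": 1}, {"delta_pos": [-0.1, 0.93, 0], "spin": 0, "claw": 1}, {"delta_pos": [-0.1, 0.93, 0], "spin": 0.01, "claw": 1}]'
python3 -m crank '[{"delta_pos": [-0.08, 0.93, 0], "spin": 0, "claw": 1}, {"delta_pos": [-0.07, 0.93, 0], "spin": 0.01, "claw": 1}, {"delta_pos": [-0.06, 0.93, 0], "spin": 0, "claw": 1}, {"delta_pos": [-0.05, 0.93, 0], "spin": 0.01, "claw": 1}, {"delta_pos": [-0.05, 0.93, 0], "spin": 0.01, "claw": 1}, {"delta_pos": [-0.04, 0.93, 0], "spin": 0.01, "claw": 1}, {"delta_pos": [-0.03, 0.93, 0], "spin": 0.01, "claw": 1}, {"delta_pos": [-0.02, 0.93, 0], "spin": 0.01, "claw": 1}]'
python3 -m crank '[{"delta_pos": [0, 0.9, 0], "spin": 0, "claw": 1}, {"delta_pos": [0, 0.9, 0], "spin": 0, "claw": 1}, {"delta_pos": [0, 0.5, 0], "spin": 0, "claw": 1}, {"delta_pos": [0, 0, 0], "spin": 0, "claw": 1}]'
python3 - <<'E'
from h import *
i,K,T=snap('wrist','g1')
cv2.imwrite('pics/g1z.png',cv2.resize(cv2.imread('pics/g1.png')[100:300,220:420],None,fx=3,fy=3,interpolation=cv2.INTER_CUBIC))
E
```

```text
time_s: 10.15
tool_pos: [529.5, -26.0, 178.8]
tcp_rot: [-3.141, -0.0, 0.02]
contact_force: [0.2, -0.7, -0.1]
finger_gap: 85.4
time_s: 10.95
tool_pos: [517.7, -212.0, 178.7]
tcp_rot: [-3.141, -0.0, -0.075]
contact_force: [-0.1, -0.3, 0.0]
finger_gap: 85.7
time_s: 11.35
tool_pos: [512.8, -270.5, 178.5]
tcp_rot: [-3.141, -0.0, -0.077]
contact_force: [-0.5, -0.4, -0.5]
finger_gap: 85.3
```

View pics/g1z.png

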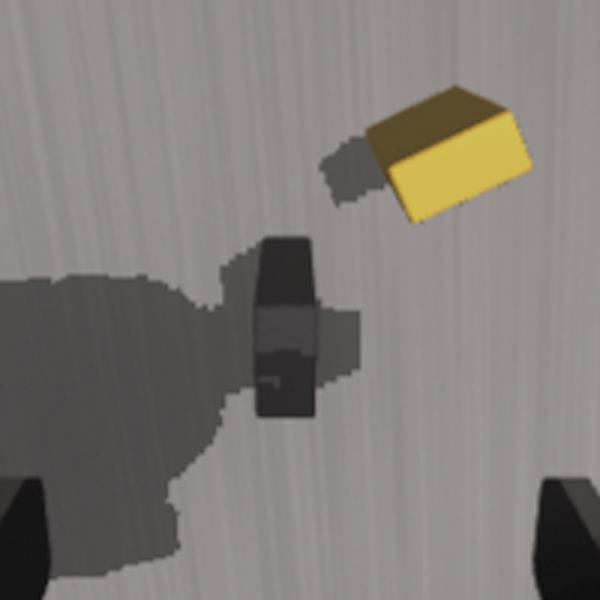

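```bash
python3 - <<'E'
from h import *
f=load('pics/g1.npz');K,T=f['K'],f['cam_to_world']
A=lambda u,v,z:onz(K,T,220+u/3,100+v/3,z)[:2]
s=np.array([A(256,303,80),A(316,303,80),A(315,416,80),A(257,416,80)])
print(s,s.mean(0))
for i in range(4):
  e=s[(i+1)%4]-s[i];print(np.linalg.norm(e),np.arctan2(e[1],e[0]))
y=np.array([A(388,167,80),A(510,110,80),A(532,170,80),A(414,222,80)]);print(y)
E
python3 plan.py 513.5 -284 100 -0.077
```

```text
[[ 505.06204612 -264.25007287]
 [ 522.0307177  -265.56343828]
 [ 519.34281531 -300.94145701]
 [ 502.16059125 -299.61074405]] [ 512.14904259 -282.59142805]
17.01942254946159 -0.07724541947169225
35.479980666398596 -1.6466272635804364
17.23367693817857 3.064299869618218
35.47950826316389 1.4889265717404978
[[ 543.94589717 -228.48799291]
 [ 576.57590886 -215.92958314]
 [ 582.57954682 -232.28816707]
 [ 550.46030585 -244.17800471]]
[{"delta_pos": [0.02, 0.15, 0.78], "spin": 0.0, "claw": 1}, {"delta_pos": [0.02, 0.15, 0.79], "spin": 0.0, "claw": 1}, {"delta_pos": [0.01, 0.15, 0.78], "spin": 0.0, "claw": 1}, {"delta_pos": [0.02, 0.14, 0.79], "spin": 0.001, "claw": 1}]
```

```bash
python3 -m crank '[{"delta_pos": [0.03, 0.3, 0.7], "spin": 0, "claw": 1}, {"delta_pos": [0, 0.2, 0.8], "spin": 0, "claw": 1}, {"delta_pos": [0, 0, 0.8], "spin": 0, "claw": 1}, {"delta_pos": [0, 0, 0.8], "spin": 0, "claw": 1}, {"delta_pos": [0, 0, 0.8], "spin": 0, "claw": 1}, {"delta_pos": [0, 0, 0.8], "spin": 0, "claw": 1}, {"delta_pos": [0, 0, 0.7], "spin": 0, "claw": 0.5}, {"delta_pos": [0, 0, 0], "spin": 0, "claw": 0}]'
python3 - <<'E'
from h import *
i,K,T=snap('wrist','g2')
E
```

```text
time_s: 12.2
tool_pos: [511.4, -280.6, 40.9]
tcp_rot: [-3.14, 0.003, -0.074]
contact_force: [0.5, 0.1, -0.2]
finger_gap: 59.3
```

View pics/g2.png

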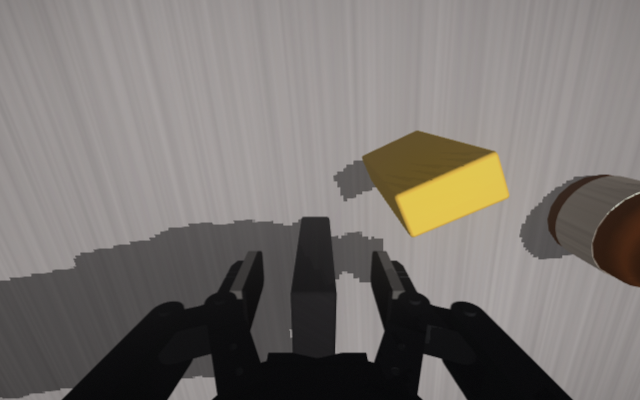

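```bash
python3 -m crank '[{"delta_pos": [0, 0.05, 0], "spin": 0, "claw": -0.4}, {"delta_pos": [0, 0, 0], "spin": 0, "claw": -1}, {"delta_pos": [0, 0, 0], "spin": 0, "claw": -1}, {"delta_pos": [0, 0, 0], "spin": 0, "claw": -1}, {"delta_pos": [0, 0, 0], "spin": 0, "claw": -1}]'
python3 -m crank '[{"delta_pos": [0, 0, -0.2], "spin": 0, "claw": -1},{"delta_pos": [0, 0, -0.6], "spin": 0, "claw": -1}, {"delta_pos": [0, 0, -0.9], "spin": 0, "claw": -1}, {"delta_pos": [0, 0, -0.9], "spin": 0, "claw": -1}, {"delta_pos": [0, 0, -0.9], "spin": 0, "claw": -1}, {"delta_pos": [0, 0, 0], "spin": 0, "claw": -1}]'
python3 -c "
from h import *
snap('wrist','g3')"
python3 plan.py 508.8 124 128 0.08 -1|cut -c1-300
```

```text
time_s: 12.75
tool_pos: [512.7, -284.0, 44.3]
tcp_rot: [3.141, -0.001, -0.076]
contact_force: [0.2, 0.2, 7.5]
finger_gap: 17.7
time_s: 13.35
tool_pos: [513.6, -284.4, 134.9]
tcp_rot: [3.14, -0.004, -0.076]
contact_force: [0.7, -1.0, -1.5]
finger_gap: 17.5
[{"delta_pos": [-0.08, -0.9, 0.01], "spin": -0.006, "claw": -1.0}, {"delta_pos": [-0.07, -0.9, 0.01], "spin": -0.005, "claw": -1.0}, {"delta_pos": [-0.06, -0.91, 0.01], "spin": -0.006, "claw": -1.0}, {"delta_pos": [-0.05, -0.91, 0.01], "spin": -0.005, "claw": -1.0}, {"delta_pos": [-0.05, -0.91, 0.01
[{"delta_pos": [-0.02, -0.91, 0.01], "spin": -0.006, "claw": -1.0}, {"delta_pos": [-0.01, -0.91, 0.01], "spin": -0.005, "claw": -1.0}, {"delta_pos": [0.0, -0.9, 0.01], "spin": -0.006, "claw": -1.0}, {"delta_pos": [0.01, -0.91, 0.01], "spin": -0.005, "claw": -1.0}, {"delta_pos": [0.02, -0.9, 0.01], "
[{"delta_pos": [0.05, -0.91, 0.01], "spin": -0.006, "claw": -1.0}, {"delta_pos": [0.06, -0.9, 0.01], "spin": -0.005, "claw": -1.0}]
```

View pics/g3.png

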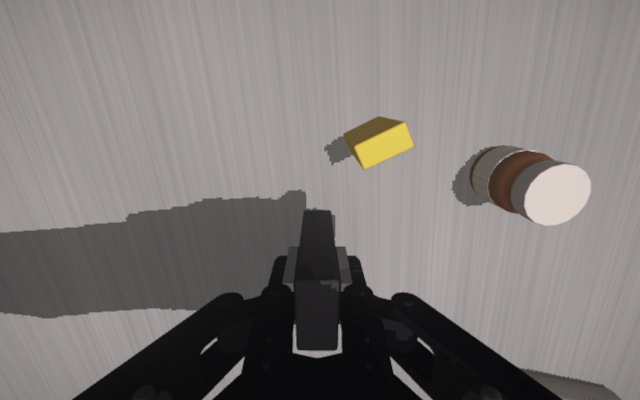

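```bash
python3 -m crank '[{"delta_pos": [-0.08, -0.9, 0], "spin": 0, "claw": -1}, {"delta_pos": [-0.08, -0.9, 0], "spin": -0.01, "claw": -1}, {"delta_pos": [-0.07, -0.9, 0], "spin": 0, "claw": -1}, {"delta_pos": [-0.06, -0.9, 0], "spin": -0.01, "claw": -1}, {"delta_pos": [-0.05, -0.9, 0], "spin": 0, "claw": -1}, {"delta_pos": [-0.05, -0.9, 0], "spin": -0.01, "claw": -1}, {"delta_pos": [-0.04, -0.9, 0], "spin": 0, "claw": -1}, {"delta_pos": [-0.03, -0.9, 0], "spin": -0.01, "claw": -1}]'
python3 -m crank '[{"delta_pos": [-0.02, -0.9, 0], "spin": 0, "claw": -1}, {"delta_pos": [-0.01, -0.9, 0], "spin": -0.01, "claw": -1}, {"delta_pos": [0, -0.9, 0], "spin": -0.01, "claw": -1}, {"delta_pos": [0.01, -0.9, 0], "spin": -0.01, "claw": -1}, {"delta_pos": [0.02, -0.9, 0], "spin": -0.01, "claw": -1}, {"delta_pos": [0.03, -0.9, 0], "spin": -0.01, "claw": -1}, {"delta_pos": [0.04, -0.9, 0], "spin": -0.01, "claw": -1}, {"delta_pos": [0.05, -0.9, 0], "spin": -0.01, "claw": -1}]'
python3 plan.py 508.8 124 134 0.08 -1
```

```text
time_s: 14.2
tool_pos: [509.7, -101.4, 130.8]
tcp_rot: [-3.141, 0.001, -0.011]
contact_force: [0.1, 0.1, -1.6]
finger_gap: 17.2
time_s: 15.0
tool_pos: [507.2, 78.5, 130.8]
tcp_rot: [-3.141, 0.001, 0.1]
contact_force: [0.2, 0.8, -0.8]
finger_gap: 17.0
[{"delta_pos": [0.12, -0.9, -0.06], "spin": 0.006, "claw": -1.0}, {"delta_pos": [0.12, -0.91, -0.07], "spin": 0.007, "claw": -1.0}]
```

```bash
python3 -m crank '[{"delta_pos": [0.12, -0.9, 0], "spin": 0.01, "claw": -1}, {"delta_pos": [0.1, -0.9, 0], "spin": 0, "claw": -1}, {"delta_pos": [0, 0, 0.7], "spin": 0, "claw": -1}, {"delta_pos": [0, 0, 0.7], "spin": 0, "claw": -1}, {"delta_pos": [0, 0, 0], "spin": 0, "claw": -1}]'
python3 - <<'E'
from h import *
i,K,T=snap('wrist','i1');snap('side','i1s');snap('scene','i1c')
cv2.imwrite('pics/i1z.png',cv2.resize(cv2.imread('pics/i1.png')[150:360,220:420],None,fx=2.8,fy=2.8,interpolation=cv2.INTER_CUBIC))
cv2.imwrite('pics/i1cz.png',cv2.resize(cv2.imread('pics/i1c.png')[120:250,270:410],None,fx=4.5,fy=4.5,interpolation=cv2.INTER_CUBIC))
cv2.imwrite('pics/i1sz.png',cv2.resize(cv2.imread('pics/i1s.png')[170:290,270:400],None,fx=4.5,fy=4.5,interpolation=cv2.INTER_CUBIC))
E
```

```text
time_s: 15.5
tool_pos: [507.8, 122.6, 94.3]
tcp_rot: [3.141, 0.004, 0.084]
contact_force: [-0.1, -0.2, -1.5]
finger_gap: 17.4
```

View pics/i1z.png

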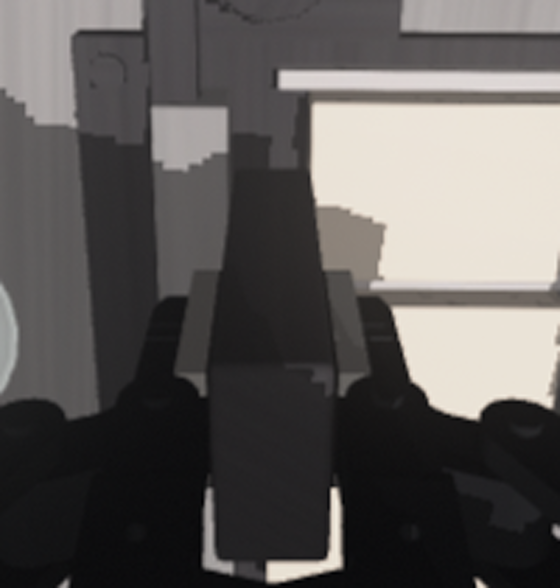

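View pics/i1cz.png

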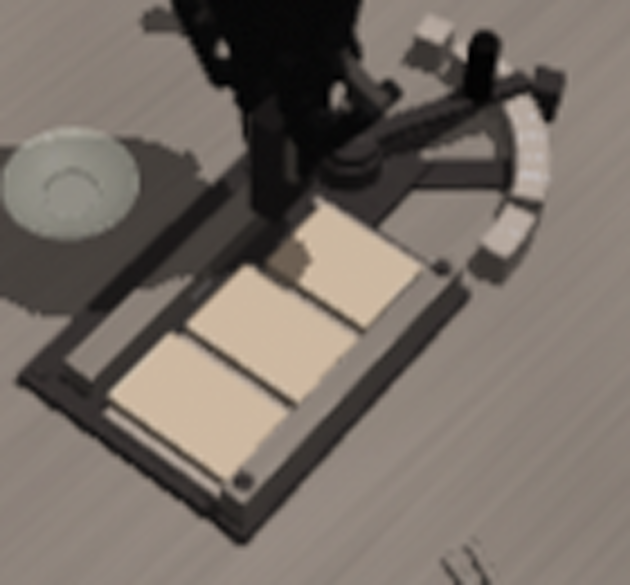

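View pics/i1sz.png

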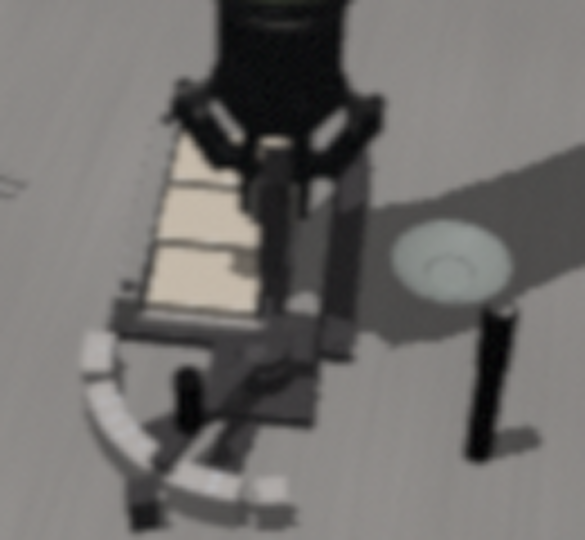

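```bash
python3 - <<'E'
from h import *
f=load('pics/i1.npz');K,T=f['K'],f['cam_to_world']
A=lambda u,v,z:onz(K,T,220+u/2.8,150+v/2.8,z)[:2]
c=np.array([544,67.]);yaw=.082
x=np.array([np.cos(yaw),np.sin(yaw)]);y=np.array([-x[1],x[0]])
loc=lambda p:np.round([(p-c)@x,(p-c)@y],1)
for n,u,v,z in [('footL',234,170,50),('footR',309,170,50),('topL',209,365,130),('topR',335,365,130),('topL2',216,558,130),('topR2',330,558,130),('barT',228,106,30),('barlow',228,165,30),('tileT',309,100,26),('tileM',313,170,26),('tileM2',316,205,26),('fin',0,0,0)]:
    p=A(u,v,z);print(n,p.round(1),loc(p))
E
```

```text
footL [499. 139.] [-38.9  75.4]
footR [516.6 140.5] [-21.3  75.5]
topL [499.2 140.1] [-38.7  76.5]
topR [516.8 141.6] [-21.   76.6]
topL2 [502.3 105.3] [-38.4  41.6]
topR2 [519.9 106.8] [-20.8  41.7]
barT [495.9 148.6] [-41.2  85.3]
barlow [497.  132.6] [-41.5  69.2]
tileT [516.6 150.8] [-20.4  85.8]
tileM [519.6 131.6] [-19.   66.3]
tileM2 [521.4 121.5] [-18.   56.2]
fin [428.9 165.3] [-106.7  107.4]
```

```bash
python3 -m crank '[{"delta_pos": [-0.03, -0.03, 0.4], "spin": 0, "claw": -1}, {"delta_pos": [0, 0, 0.3], "spin": 0, "claw": -1}, {"delta_pos": [0, 0, 0.2], "spin": 0, "claw": -1}, {"delta_pos": [0, 0, 0.1], "spin": 0, "claw": -1}, {"delta_pos": [0, 0, 0.1], "spin": 0, "claw": -1}]'
python3 - <<'E'
from h import *
i,K,T=snap('wrist','i2')
cv2.imwrite('pics/i2z.png',cv2.resize(cv2.imread('pics/i2.png')[150:360,220:420],None,fx=2.8,fy=2.8,interpolation=cv2.INTER_CUBIC))
E
```

```text
time_s: 16.15
tool_pos: [508.6, 122.7, 68.3]
tcp_rot: [3.141, 0.001, 0.081]
contact_force: [-1.8, 0.4, -0.8]
finger_gap: 17.2
```

View pics/i2z.png

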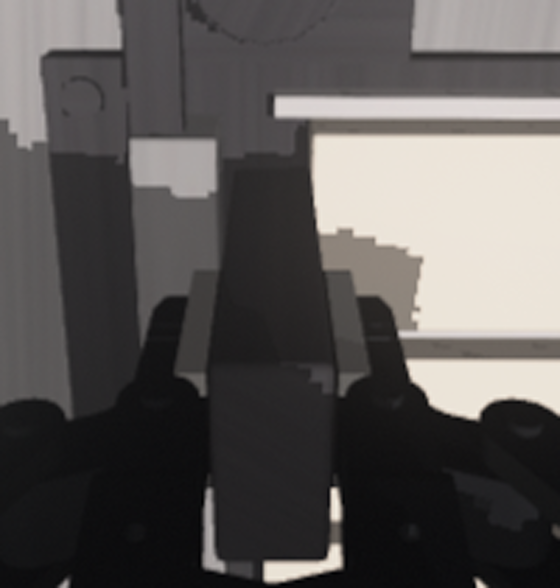

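```bash
python3 - <<'E'
from h import *
f=load('pics/i2.npz');K,T=f['K'],f['cam_to_world']
A=lambda u,v,z:onz(K,T,220+u/2.8,150+v/2.8,z)[:2]
c=np.array([544,67.]);yaw=.082
x=np.array([np.cos(yaw),np.sin(yaw)]);y=np.array([-x[1],x[0]])
loc=lambda p:np.round([(p-c)@x,(p-c)@y],1)
for n,u,v,z in [('footL',235,165,24),('footR',308,165,24),('topL',209,365,104),('topR',335,365,104),('topL2',216,558,104),('topR2',330,558,104),('barT',218,140,30),('barlow',219,190,30),('tileT',311,135,26),('tileM',313,180,26)]:
    p=A(u,v,z);print(n,p.round(1),loc(p))
E
```

```text
footL [500.2 140.4] [-37.7  76.8]
footR [517.2 141.8] [-20.5  76.7]
topL [499.9 140.2] [-37.9  76.6]
topR [517.6 141.7] [-20.2  76.6]
topL2 [503.  105.5] [-37.8  41.7]
topR2 [520.5 106.9] [-20.1  41.7]
barT [496.1 148.3] [-41.1  85. ]
barlow [497.  136.3] [-41.2  72.9]
tileT [517.1 149.9] [-20.1  84.8]
tileM [518.6 138.9] [-19.4  73.7]
```

```bash
python3 -m crank '[{"delta_pos": [-0.05, 0, 0], "spin": 0, "claw": -1}, {"delta_pos": [0, 0, 0], "spin": 0, "claw": -1}, {"delta_pos": [0, 0, 0], "spin": 0, "claw": -1}]'
python3 -m crank '[{"delta_pos": [0, 0, 0.15], "spin": 0, "claw": -1}, {"delta_pos": [0, 0, 0.1], "spin": 0, "claw": -1}]'
```

```text
time_s: 16.5
tool_pos: [507.6, 122.6, 68.8]
tcp_rot: [-3.142, -0.0, 0.081]
contact_force: [0.1, -0.1, -0.9]
finger_gap: 17.3
time_s: 16.7
tool_pos: [507.5, 122.6, 62.1]
tcp_rot: [-3.142, -0.0, 0.081]
contact_force: [-0.2, 1.0, -2.6]
finger_gap: 17.3
```

```bash
python3 -m crank '[{"delta_pos": [0, 0, 0.1], "spin": 0, "claw": -1}, {"delta_pos": [0, 0, 0.1], "spin": 0, "claw": -1}]'
python3 -m crank '[{"delta_pos": [0, 0, 0.06], "spin": 0, "claw": -1}, {"delta_pos": [0, 0, 0.04], "spin": 0, "claw": -1}]'
```

```text
time_s: 16.9
tool_pos: [507.5, 122.6, 57.0]
tcp_rot: [-3.142, 0.0, 0.081]
contact_force: [-0.2, 0.1, -1.7]
finger_gap: 17.5
time_s: 17.1
tool_pos: [507.5, 122.6, 54.6]
tcp_rot: [-3.142, 0.0, 0.081]
contact_force: [-1.0, 0.7, -0.9]
finger_gap: 17.1
```

```bash
python3 -m crank '[{"delta_pos": [0, 0, 0.06], "spin": 0, "claw": -1}, {"delta_pos": [0, 0, 0], "spin": 0, "claw": -1}]'
python3 -m crank '[{"delta_pos": [0, 0, 0.06], "spin": 0, "claw": -1}, {"delta_pos": [0, 0, 0], "spin": 0, "claw": -1}]'
```

```text
time_s: 17.3
tool_pos: [507.6, 122.6, 54.2]
tcp_rot: [3.141, -0.001, 0.081]
contact_force: [-6.5, -2.1, 24.3]
finger_gap: 17.1
time_s: 17.5
tool_pos: [507.9, 122.7, 54.1]
tcp_rot: [3.141, -0.002, 0.081]
contact_force: [-13.9, -5.3, 57.3]
finger_gap: 16.8
```

```bash
python3 -m crank '[{"delta_pos": [0, 0, -0.09], "spin": 0, "claw": -1}, {"delta_pos": [0, 0, 0], "spin": 0, "claw": -1}, {"delta_pos": [0, 0, 0], "spin": 0, "claw": -1}]'
python3 - <<'E'
from h import *
i,K,T=snap('wrist','i3')
cv2.imwrite('pics/i3z.png',cv2.resize(cv2.imread('pics/i3.png')[150:360,220:420],None,fx=2.8,fy=2.8,interpolation=cv2.INTER_CUBIC))
E
```

```text
time_s: 17.8
tool_pos: [507.7, 122.7, 54.2]
tcp_rot: [-3.142, -0.0, 0.081]
contact_force: [-1.4, -0.7, 10.1]
finger_gap: 17.0
```

View pics/i3z.png

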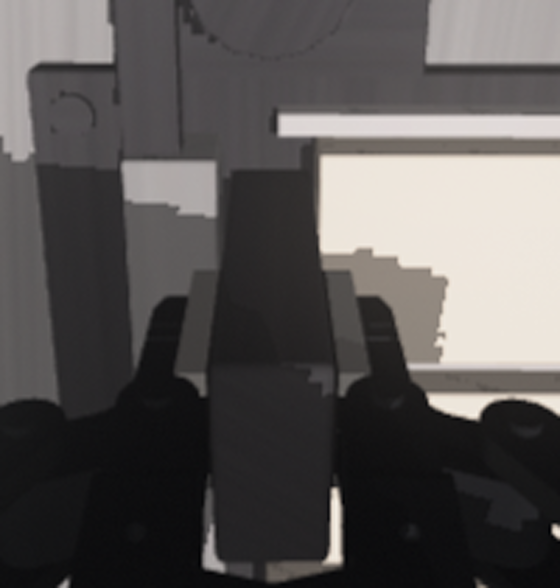

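```bash
python3 -m crank '[{"delta_pos": [0.06, 0, -0.01], "spin": 0, "claw": -1}, {"delta_pos": [0.04, 0, 0], "spin": 0, "claw": -1}, {"delta_pos": [0.04, 0, 0], "spin": 0, "claw": -1}]'
python3 -m crank '[{"delta_pos": [0.04, 0, 0], "spin": 0, "claw": -1}, {"delta_pos": [0.04, 0, 0], "spin": 0, "claw": -1}]'
```

```text
time_s: 18.15
tool_pos: [509.7, 122.8, 54.2]
tcp_rot: [3.141, 0.002, 0.082]
contact_force: [-9.5, -0.6, 15.5]
finger_gap: 17.4
time_s: 18.35
tool_pos: [511.9, 122.9, 54.2]
tcp_rot: [3.141, 0.002, 0.081]
contact_force: [-9.5, -0.4, 15.6]
finger_gap: 17.5
```

```bash
python3 -m crank '[{"delta_pos": [0.04, 0, -0.02], "spin": 0, "claw": -1}, {"delta_pos": [0.04, 0, 0], "spin": 0, "claw": -1}]'
python3 -m crank '[{"delta_pos": [0.04, 0, 0], "spin": 0, "claw": -1}, {"delta_pos": [0, 0, 0], "spin": 0, "claw": -1}]'
```

```text
time_s: 18.55
tool_pos: [513.5, 123.1, 54.2]
tcp_rot: [3.141, 0.003, 0.082]
contact_force: [-15.0, -0.5, 11.9]
finger_gap: 17.2
time_s: 18.75
tool_pos: [513.6, 123.1, 54.3]
tcp_rot: [3.14, 0.005, 0.082]
contact_force: [-16.0, 0.2, 13.6]
finger_gap: 17.3
```

```bash
python3 -m crank '[{"delta_pos": [0.04, 0, 0], "spin": 0, "claw": -1}, {"delta_pos": [0, 0, 0], "spin": 0, "claw": -1}, {"delta_pos": [0, 0, 0], "spin": 0, "claw": -1}]'
python3 - <<'E'
from h import *
i,K,T=snap('wrist','j1');snap('scene','j1c')
cv2.imwrite('pics/j1z.png',cv2.resize(cv2.imread('pics/j1.png')[150:360,220:420],None,fx=2.8,fy=2.8,interpolation=cv2.INTER_CUBIC))
cv2.imwrite('pics/j1cz.png',cv2.resize(cv2.imread('pics/j1c.png')[120:250,270:410],None,fx=4.5,fy=4.5,interpolation=cv2.INTER_CUBIC))
E
```

```text
time_s: 19.05
tool_pos: [513.7, 123.1, 54.3]
tcp_rot: [3.14, 0.006, 0.082]
contact_force: [-22.7, -0.4, 19.7]
finger_gap: 17.3
```

View pics/j1z.png

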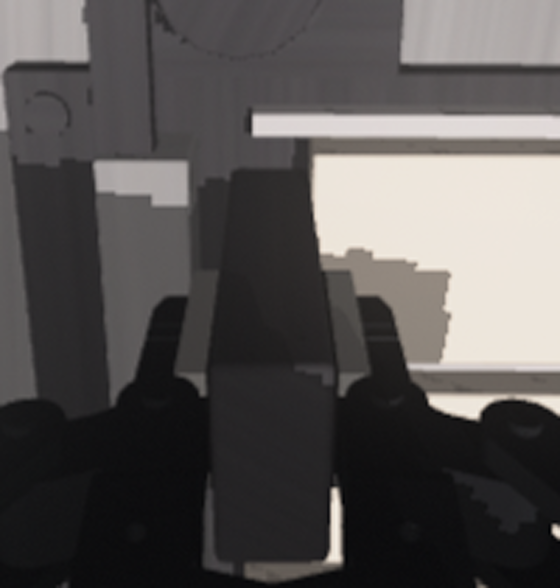

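View pics/j1cz.png

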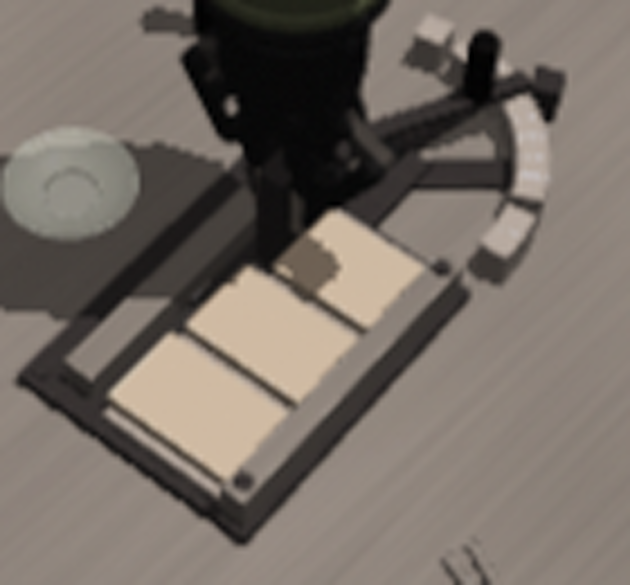

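```bash
python3 - <<'E'
from h import *
cv2.imwrite('pics/j1y.png',cv2.resize(cv2.imread('pics/j1.png')[170:330,300:460],None,fx=3.7,fy=3.7,interpolation=cv2.INTER_CUBIC))
cv2.imwrite('pics/i3y.png',cv2.resize(cv2.imread('pics/i3.png')[170:330,300:460],None,fx=3.7,fy=3.7,interpolation=cv2.INTER_CUBIC))
E
```

```text
(no output)
```

View pics/j1y.png

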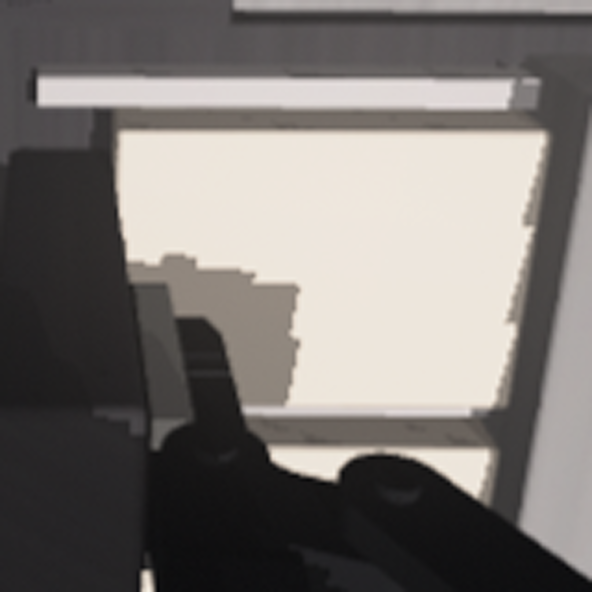

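View pics/i3y.png

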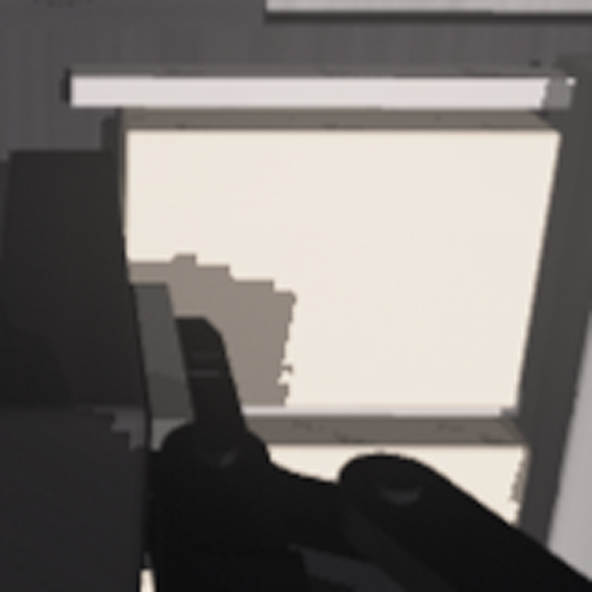

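```bash
python3 -m crank '[{"delta_pos": [0, 0, 0], "spin": 0, "claw": -1}, {"delta_pos": [0, 0, 0], "spin": 0, "claw": -1}, {"delta_pos": [0, 0, 0], "spin": 0, "claw": -1}, {"delta_pos": [0, 0, 0], "spin": 0, "claw": -1}]'
python3 - <<'E'
from h import *
print(ctrl.sign_off())
E
```

```text
time_s: 19.55
tool_pos: [513.7, 123.1, 54.2]
tcp_rot: [3.14, 0.006, 0.082]
contact_force: [-22.8, -0.8, 19.5]
finger_gap: 17.5
the job is handed in; nothing more can be done
None
```

The job is done and handed in at about 19.6 s. The lever is in the stud-marked notch, the spacer is down in the gap, and the shortest tile is pushed up against the fence. The spacer is still gripped and pressing.

- **Lever:** It came to about 0.735 rad on the first swing, so I regripped and corrected it. It then measured about 0.79 rad by its knob and tip. The stud itself measured 0.78 rad.
- **Spacer:** I gripped it across its 18 mm, centred it in the gap and lowered it until it met the bay floor. It first brushed the tile lightly, at about 2 N, and I moved it clear. The floor contact peaked at 57 N because I took the last steps too far, and I eased that off straight away.
- **Tile:** The tool moved 6.0 mm forward, of which roughly 4.5 mm was the tile moving, then stalled. Two further 1 mm commands moved it only 0.1 mm each while the push grew by about 7 N in total. At hand-in the push was a steady 23 N, with 19.5 N up from the floor and about 0.006 rad of tool tilt.

The last pictures show the other two tiles, the bar and the lever in place. I judged the tile flush from the stall and force together with the pictures; a shadow at the fence kept me from seeing the contact line itself.

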